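# Focus the ceiling projector and offer up its bayonet lens

## Task

Get the little ceiling projector ready for a test picture: first turn its focus knob until the sliding pointer stands level with the tall clip on the scale (the clip with the upright pin, not the plain low one), and let go of the knob. Then fit the lens down into the collar with its two pins in the two slots, press it down to the bottom, and twist it clockwise (seen from above) to half way to the lock, where the single rib on the collar is, well short of the lock click. Finish there, still gripping the lens and keeping it at that half-way mark with the focus unchanged, and leave the other things on the desk where they are.

Things in the scene. Friction and masses are not known exactly. Their poses are not given: they have to be found in the camera images.
- projector: grey projector housing fixed to the desk, 150 (x) by 250 (y) by 60 mm tall, origin at the centre of its underside, z up. On its top, in its frame (mm): bayonet collar on an axis at x 12, y 60; focus knob on an axis at x 12, y -78; near the front edge an aluminium scale plate (x -68 to -48) along y, 76 long, centred at y -10
- socket (a point): point on the collar's axis, on its inner floor, 63 mm above the desk, axes as the projector's. Collar 73 mm wide, top 14 mm above this point. In its 3 mm thick top plate: a round mouth 42.6 mm wide and two slots 12 mm wide for the pins, out to 29 mm from the axis at the projector's +x and -x side. The lens is at the bottom when its underside is at this height
- half_rib (a point): the single small dark rib (1.5 mm high) on the collar's top, 45 degrees clockwise, seen from above, from the slot on the projector's +x side; a second one lies opposite. A pin end under it is half way to the lock. Below the top plate the pins turn freely from the slots to here; counterclockwise they meet a stop within about 10 degrees
- lock_ribs (a point): the pair of ribs on the collar, 90 degrees clockwise of the slot (another pair opposite): the locked place, with a fixed stop behind it. Sprung click balls in the track make the pins run stiff from about 62 degrees and snap past at about 75: do not go there
- knob_grip (a point): point on the axis of the round ribbed black focus knob, at the height to grip, 26 mm above the housing top and 86 mm above the desk; the knob is 35 mm wide and its top is 34 mm above the housing top. It can be gripped from above at any yaw
- focus_knob (a joint): angle of the focus knob, -3 to 3 rad, growing counterclockwise seen from above; it turns with slight friction (0.04 N m) and stays where it is left. Each rad counterclockwise moves the pointer 10 mm along the projector's +y, clockwise to -y. Up to about 2.2 rad is needed
- pointer_tip (a point): front end of the small steel pointer that slides along the scale, driven by the knob; 65 mm above the desk, pointing to the housing's front (-x)
- tall_clip: small aluminium clip fixed on the scale plate, 12 mm in x, 7 mm in y, 5 mm high, with an upright round pin 4 mm thick that reaches 20 mm up: the mark to set. Origin at the centre of its underside, below the pin, axes parallel to the projector's. The pointer is level with it when both have the same y in the projector's frame
- low_clip: the same kind of clip without the pin, at the other side of the pointer: not the mark
- lens: loose lens standing upright, 60 mm tall, about 0.16 kg; origin at the centre of its underside, z up. Plug 38 mm wide up to 20 mm; a 7 mm thick cross pin along its x, 4.5 mm up, ends 27 mm from the axis at +x and -x (half a turn makes no difference); round black grip 46 mm wide from 20 to 56 mm up, gripped at any yaw about 42 mm up; on top two small dark ticks in line with the pin ends
- sand_timer: bystander: the sand timer: yellow weighted round foot 61 mm wide with thin glass bulbs above, 159 mm tall; origin at the centre of its underside
- pin_box: bystander: the round brass pin box with a knob on its lid, 47 mm wide, 34 mm tall; origin at the centre of its underside
- tea_light: bystander: the tea light, a round metal cup 38 mm wide, 15 mm tall; origin at the centre of its underside
- eraser: bystander: the eraser in a card sleeve, 20x44x12 mm; origin at the centre of its underside
- sharpener: bystander: the brass wedge pencil sharpener, 17x25x14 mm; origin at the centre of its underside
- candle: bystander: the pillar candle, 57 mm wide, 114 mm tall; origin at the centre of its underside
Not all that is in view belongs to the job. Of the things that look like the lens, take the one that is nearest to the robot's base at the start.

How it is judged (in metres and radians):
On the way, in this order (a step that is already met when the one before it is completed fails the run):
1. the pointer is level with the tall clip and the knob is let go (y of pointer_tip in the frame of tall_clip between -0.0025 and 0.0025 m and contact force between the fingers and projector below 0.2 N), for 0.3 s.
2. the gripped lens is at the bottom of the collar, its pins in the slots, not yet turned (horizontal distance between lens and socket below 0.005 m and z of lens in the frame of socket between -0.003 and 0.0035 m and angle between lens's own z axis and vertical below 0.12 rad and angle between the x axis of lens and the x axis of projector, either way round below 0.4 rad and contact force between the fingers and lens above 2 N and y of pointer_tip in the frame of tall_clip between -0.003 and 0.003 m), for 0.1 s.
3. the lens is twisted half way and held there (horizontal distance between lens and socket below 0.005 m and z of lens in the frame of socket between -0.003 and 0.0035 m and angle between lens's own z axis and vertical below 0.12 rad and angle between the x axis of lens and the x axis of projector, either way round between 0.56 and 1.01 rad and contact force between the fingers and lens above 2 N), for 0.3 s.
At the end, for the whole second after the job is handed in: The lens is upright in the collar within 3.5 mm of its floor and 5 mm of its axis, turned 32 to 58 degrees from the slots (45 is half way), still, and gripped by the fingers with at least 2 N; the pointer is within 3 mm of the tall clip along the scale (all of step 3 and angular speed of lens below 0.1 rad/s and linear speed of lens below 0.02 m/s and y of pointer_tip in the frame of tall_clip between -0.003 and 0.003 m); the arm keeps its last pose, push and grip.
It fails at once if the lens is twisted into the lock click (horizontal distance between lens and socket below 0.005 m and z of lens in the frame of socket between -0.003 and 0.0035 m and angle between lens's own z axis and vertical below 0.12 rad and angle between the x axis of lens and the x axis of projector, either way round above 1.25 rad).
It fails at once if another thing on the desk is moved more than 30 mm (distance of any of sand_timer, pin_box, tea_light, eraser, sharpener, candle from where it was at the start of the episode above 0.03 m).
It also fails if it takes over 67 s, if anything falls off the work surface, if the arm or the gripper's body presses on something with over 40 N, if the wrist force passes 120 N, or if a joint passes its speed limit or range.

## Robot

A 6-joint arm with a two-finger parallel gripper is mounted at the origin on a cart in front of the work surface, level with it; the furniture and walls round the work are solid. World frame = base frame: x ahead of the robot, y to its left, z up, the work surface at z = 0. Lengths are in mm, angles in rad, forces in N, time in s.
With the tool pointing down it reaches from about 275 to 1000 mm from the base axis. Payload 8.4 kg.
Tool frame: the origin (TCP) lies on the centre line of the jaws, within the pads' length; the fingertips stand r.tip_reach ahead of it and the grasp point (between the pads) lies 11 mm behind it (r.tip_reach is the distance from the TCP to the fingertips, in mm); z points along the fingers, y is the line along which they close (so a half turn about z gives the same grasp; the last joint's range is limited). The gripper opens to 85 mm and grips with 20 to 120 N. Pads are 22 mm wide; open, the fingers measure 114 mm over their backs; the gripper's body (76 mm by 85 mm) begins 54 mm behind the grasp point. The pads swing forward as they close: fully open they stand 13 mm farther back than shut.
Start: joints at [1.297, 0.353, 1.633, -0, 1.155, -0.002], TCP at [167.79, 602.059, 239.281] pointing down, gripper open.
Joint ranges: [-2.63, 2.63], [-0.92, 2.1], [0.06, 2.66], [-1.3, 4.44], [0, 2.69], [-3.02, 3.02]. Speed limits (rad/s): [2.22, 2.22, 2.79, 3.14, 3.14, 3.14].

## Interface

Orientations are given as [roll, pitch, yaw] about the fixed x, y, z axes, in that order (R = Rz(yaw) Ry(pitch) Rx(roll)).
In Python, from rig import r gives the robot as it stands.
- The arm moves only by the tool carry_out, never from a script. Its argument "targets" is a list of rows, each an object with "dp": the shift along the tool's x, y, z in mm, a list of three; "yaw": the turn about the tool's z in degrees. A call has 1 to 12 rows; each row is the pose to reach, as a shift and turn from the pose commanded when the call began, along the tool's axes at that moment; what a row does not reach only later rows make up. A row lasts 1/8 s, in which the tool goes at most 62.5 mm and 10.7 degrees, less where a joint would pass 70% of its speed; a pose out of reach is approached as far as the arm can. A call with a gripper value outside its range is refused whole. "fingers" is the opening, from -1 (shut) to 1 (fully open), so that 0 is half open, set as the call begins (left out, the last holds). The fingers move at their own pace and stop on an object; "grip_force" is the grip in N (left out, the last holds). Time passes only in rows, so rows that repeat a pose let the fingers close. It gives the time, the measured TCP pose, the force, the opening and the grip force at its end, in the units of the state.
- r.sense(): the state, without advancing time (a new reading comes with each control period).
- r.grab_frame(name): name is "scene" or "top" or "wrist"; returns the picture (384x512x3 uint8, red, green, blue); there is no depth.
- r.get_calibration(name): a dict with "fx", "fy", "cx", "cy" (pixels), "dist_coeffs" ([k1, k2, p1, p2, k3] as OpenCV has them; the pictures are not rectified), "rvec" (rotation vector, rad) and "tvec" (3), from world to camera coordinates, as OpenCV has them. Camera axes: x right, y down, z forward; pixel columns grow to the right and rows downward; lengths in mm; the calibration is good to about 2 mm. A picture is of the moment at which its call begins: read the wrist's pose just before it. get_calibration takes no time and is no camera call; for the wrist camera it gives the pose at the moment of the call.
- r.sign_off(): hands the job in; it is judged then, once.
The state is a dict: "clock": time; "qpos": joint angles; "qvel": joint speeds; "joint_efforts": joint torques, N m; "eef_pos": TCP position; "tcp_rot": TCP orientation; "contact_force": force on the tool from outside, world axes, zero at the start; "wrist_torque": the same for the moment, N m; "opening": opening from 0.0 (shut) to 1.0 (fully open); "grasp_force": force on a finger pad.
Only numpy, scipy, OpenCV 4.12 (cv2) and the standard library are available. Lean on these libraries where they do the work, as an engineer would, in place of code of your own. Each camera call takes 0.05 s, during which the arm holds its last target. There are 200 camera calls.

## Working session

There is one attempt and no reset: what is moved stays moved. The work goes in short steps, Python scripts to look and compute and a tool call to move; the robot and the scene stay as the last step left them, time stands still between calls to the robot, and variables do not carry over. Pictures are saved under pics/ and viewed, at most 11 in all, crops included, and the job is handed in when it is done.

Besides the shell and the picture viewer there is one more tool, called as name(argument=value, ...), one argument or row to a line, values as JSON. carry_out: Moves the arm, as the interface text tells. Its arguments: {"type":"object","properties":{"targets":{"type":"array","items":{"type":"object","properties":{"dp":{"type":"array","items":{"type":"number"}},"yaw":{"type":"number"}}}},"fingers":{"type":"number"},"grip_force":{"type":"number"}},"required":["targets"]}

```bash
mkdir -p pics; cat > h.py <<'E'
import numpy as np, cv2
from rig import r
def cal(n):
    c=r.get_calibration(n);K=np.array([[c['fx'],0,c['cx']],[0,c['fy'],c['cy']],[0,0,1]]);return K,np.array(c['dist_coeffs'],float),np.array(c['rvec'],float),np.array(c['tvec'],float)
def ray(n,uv,c=None):
    K,d,rv,t=c or cal(n);p=cv2.undistortPoints(np.array([[uv]],float),K,d)[0,0]
    R=cv2.Rodrigues(rv)[0];return -R.T@t.ravel(),R.T@np.array([p[0],p[1],1])
def onz(n,uv,z,c=None):
    o,d=ray(n,uv,c);return o+d*(z-o[2])/d[2]
def proj(n,P,c=None):
    K,d,rv,t=c or cal(n);return cv2.projectPoints(np.array(P,float).reshape(-1,1,3),rv,t,K,d)[0].reshape(-1,2)
def save(n,name,crop=None,s=1):
    im=r.grab_frame(n);o=cv2.cvtColor(im,cv2.COLOR_RGB2BGR)
    cv2.imwrite('pics/raw_'+name,o)
    if crop: x0,y0,x1,y1=crop;o=o[y0:y1,x0:x1]
    cv2.imwrite('pics/'+name,cv2.resize(o,None,fx=s,fy=s,interpolation=cv2.INTER_CUBIC));return im
E
python3 - <<'E'
from h import *
print(r.sense(),r.tip_reach)
save('top','t1.png',s=1.5);save('scene','s1.png',s=1.5)
for n in('top','scene','wrist'):print(n,*cal(n)[0:1],ray(n,(256,192)))
E
```

```text
{'clock': 0.0, 'qpos': array([ 1.29662180e+00,  3.53639950e-01,  1.63415181e+00, -2.14339062e-05,
        1.15523560e+00, -2.41650239e-03]), 'qvel': array([ 0.00118325, -0.00015559,  0.00045866,  0.00019266, -0.0001671 ,
       -0.00034686]), 'joint_efforts': array([-1.31557113e-03, -6.05234027e+01, -3.42072523e+01, -1.13601459e-04,
        9.26613109e-03, -4.49899062e-05]), 'eef_pos': array([167.6502601 , 601.58951256, 238.5592492 ]), 'tcp_rot': array([-3.14015790e+00,  1.61302101e-05,  2.86984331e+00]), 'contact_force': array([ 0.40530891, -0.26170513, -0.02367741]), 'wrist_torque': array([ 0.02823404,  0.00217622, -0.05520608]), 'grasp_force': 0.0, 'opening': 0.9992630232605566} 8.0
top [[466.4540055    0.         257.78208949]
 [  0.         466.4540055  186.94963612]
 [  0.           0.           1.        ]] (array([ 441.04334614,   55.02312965, 1137.82191742]), array([ 0.12454824,  0.02394403, -0.99199105]))
scene [[400.84203145   0.         252.15029368]
 [  0.         400.84203145 186.15010506]
 [  0.           0.           1.        ]] (array([  68.12468588, -324.9888296 ,  660.06645675]), array([ 0.58533806,  0.44166883, -0.68015677]))
wrist [[266.12514434   0.         255.06867349]
 [  0.         266.12514434 195.62484757]
 [  0.           0.           1.        ]] (array([ 94.0732336 , 621.46396348, 371.60334342]), array([ 0.26883049, -0.07229167, -0.96057371]))
```

View pics/t1.png

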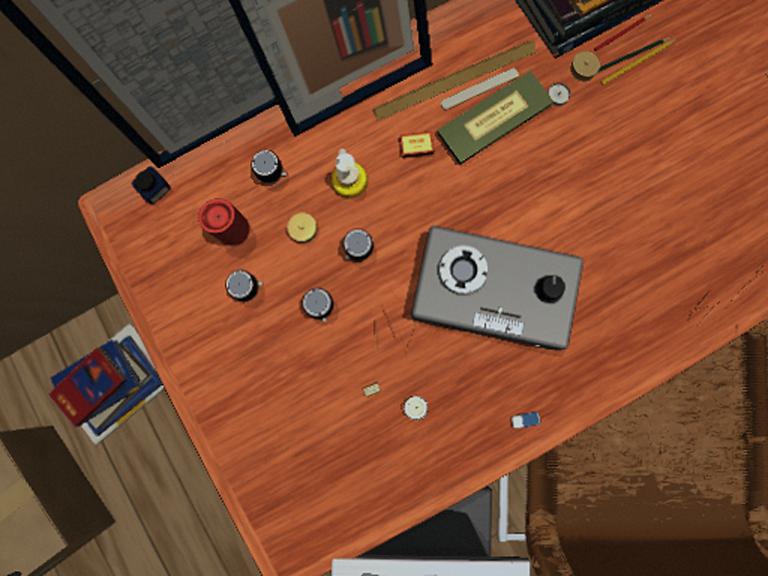

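View pics/s1.png

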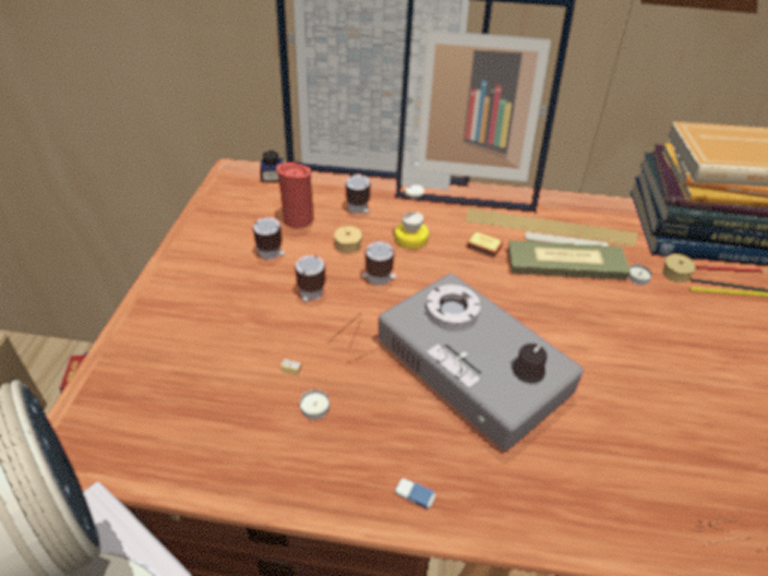

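Top view (pixels of the 1.5x picture): the four lens-like things are at (265,166), (357,243), (241,285) and (317,303). The projector is centred near (498,288), with the collar at (463,269), knob at (550,288) and scale at (498,321). The scene view shows the same layout. Next I'll work out world positions and the projector pose.

```bash
python3 - <<'E'
from h import *
im=cv2.imread('pics/raw_t1.png')
c=cal('top')
for u in[(265,166),(357,243),(241,285),(317,303)]:
    p=onz('top',(u[0]/1.5,u[1]/1.5),60,c);print('lens',p.round(0),np.hypot(p[0],p[1]).round())
for nm,u,z in[('collar',(463,269),70),('knob',(550,288),94),('scale',(498,321),63),('timer',(347,180),10),('pinbox',(302,227),34),('tea',(415,408),15),('eraser',(525,420),12),('sharp',(372,389),14),('candle',(218,217),114),('c1',(431,228),60),('c2',(582,260),60),('c3',(566,346),60),('c4',(414,316),60)]:
    print(nm,onz('top',(u[0]/1.5,u[1]/1.5),z,c).round(0))
# zoom crops in one picture
a=cv2.resize(im[140:245,265:400],None,fx=5.5,fy=5.5,interpolation=cv2.INTER_CUBIC)
cv2.imwrite('pics/c1.png',a)
E
```

```text
lens [771. 277.  60.] 819.0
lens [647. 125.  60.] 659.0
lens [577. 306.  60.] 653.0
lens [551. 185.  60.] 581.0
collar [607. -41.  70.]
knob [ 577. -170.   94.]
scale [528. -96.  63.]
timer [763. 148.  10.]
pinbox [677. 216.  34.]
tea [391.  29.  15.]
eraser [ 374. -147.   12.]
sharp [420.  98.  14.]
candle [673. 334. 114.]
c1 [673.   9.  60.]
c2 [ 626. -229.   60.]
c3 [ 491. -202.   60.]
c4 [534.  34.  60.]
```

View pics/c1.png

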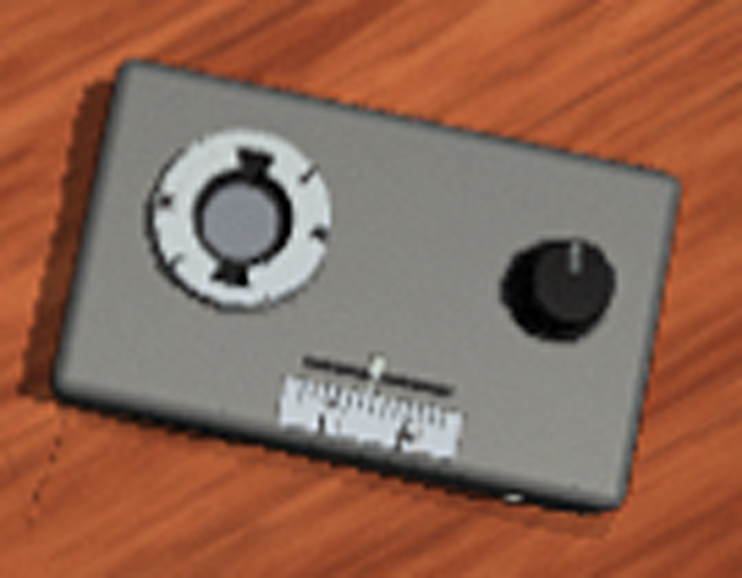

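I take the lens at (551,185), 581 mm from the base; the others are at 653, 659 and 819 mm. The crop shows the collar at (240,215) with slots at (253,162) and (232,270), the pointer at (377,365), and clips that can't be told apart at this size. Moving over the knob to look from close by.

carry_out(
  targets=[
    {"dp": [-50, -53, 4]},
    {"dp": [-100, -106, 8]},
    {"dp": [-150, -158, 12]},
    {"dp": [-200, -211, 16]},
    {"dp": [-250, -264, 20]},
    {"dp": [-300, -317, 25]},
    {"dp": [-350, -370, 30]},
    {"dp": [-400, -422, 35]},
    {"dp": [-450, -475, 40]},
    {"dp": [-500, -528, 45]},
    {"dp": [-550, -580, 49]},
    {"dp": [-600, -634, 49]},
  ],
)

```text
schema error: expected keys dp, yaw
```

carry_out(
  targets=[
    {"dp": [0, 0, 0]},
    {"dp": [0, 0, 0]},
    {"dp": [0, 0, 20]},
    {"dp": [0, 0, 40]},
    {"dp": [0, 0, 40]},
    {"dp": [0, 0, 40]},
  ],
)

```text
schema error: expected keys dp, yaw
```

```bash
python3 - <<'E'
from h import *
s=r.sense();print(s['clock'],s['eef_pos'],s['tcp_rot'],s['qpos'])
c=cal('wrist');im=save('wrist','w1.png',s=1.5)
np.savez('w1',im=im,K=c[0],d=c[1],rv=c[2],t=c[3])
print(proj('wrist',[[577,-170,94],[607,-41,74],[528,-96,63]],c))
E
```

```text
0.1 [167.67171361 601.64303782 238.63351094] [-3.14032624e+00  7.64289163e-06  2.86980950e+00] [ 1.29660716e+00  3.53573661e-01  1.63407497e+00 -1.16844344e-05
  1.15521041e+00 -2.40128106e-03]
[[-107.30142645  520.47470323]
 [ -21.31820243  502.72643297]
 [ -67.14651883  472.68947339]]
```

View pics/w1.png

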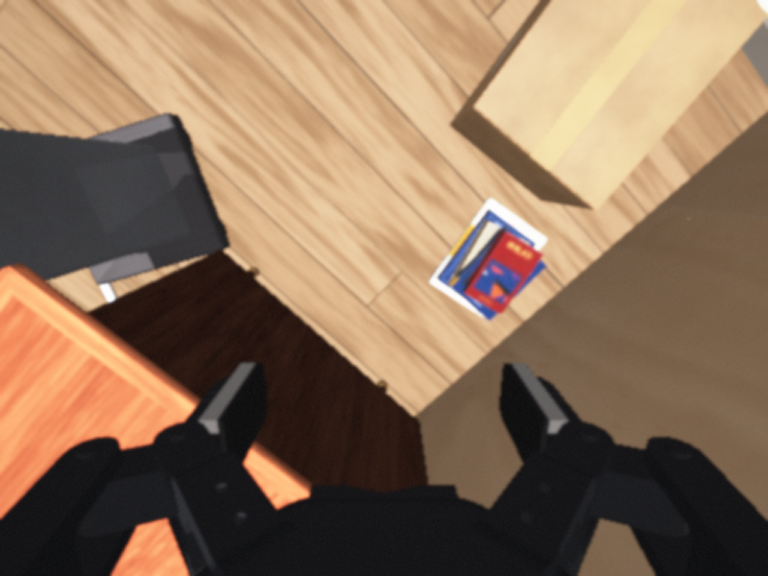

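That move was refused: each row needs a yaw value too. The picture shows only the floor, the desk edge and the open fingers near (230,400) and (535,400). Repeating with yaw added.

carry_out(
  targets=[
    {"dp": [-50, -53, 4], "yaw": 0},
    {"dp": [-100, -106, 8], "yaw": 0},
    {"dp": [-150, -158, 12], "yaw": 0},
    {"dp": [-200, -211, 16], "yaw": 0},
    {"dp": [-250, -264, 20], "yaw": 0},
    {"dp": [-300, -317, 25], "yaw": 0},
    {"dp": [-350, -370, 30], "yaw": 0},
    {"dp": [-400, -422, 35], "yaw": 0},
    {"dp": [-450, -475, 40], "yaw": 0},
    {"dp": [-500, -528, 45], "yaw": 0},
    {"dp": [-550, -580, 49], "yaw": 0},
    {"dp": [-600, -634, 49], "yaw": 0},
  ],
)

```text
clock: 1.65
eef_pos: [518.4, -61.8, 194.8]
tcp_rot: [3.141, -0.0, 2.869]
contact_force: [0.7, 1.6, 0.2]
opening: 0.998
grasp_force: 0.0
```

```bash
python3 - <<'E'
from h import *
s=r.sense();print(s['clock'],s['eef_pos'],s['tcp_rot'],s['qpos'])
E
```

```text
1.65 [518.37063875 -61.83716041 194.84312196] [ 3.14141254e+00 -4.92842261e-06  2.86941283e+00] [-1.21718291e-01  2.43989343e-01  1.89612995e+00  2.12311222e-04
  1.00145124e+00 -1.42044924e+00]
```

carry_out(
  targets=[
    {"dp": [-42, -44, 10], "yaw": 0},
    {"dp": [-84, -88, 30], "yaw": 0},
    {"dp": [-84, -88, 40], "yaw": 0},
    {"dp": [-84, -88, 40], "yaw": 0},
    {"dp": [-84, -88, 40], "yaw": 0},
  ],
)

```text
clock: 2.28
eef_pos: [574.7, -165.9, 155.4]
tcp_rot: [3.141, -0.0, 2.871]
contact_force: [-0.9, 0.1, 0.7]
opening: 1.003
grasp_force: 0.0
```

```bash
python3 - <<'E'
from h import *
s=r.sense();print(s['clock'],s['eef_pos'],s['tcp_rot'],s['qpos'])
c=cal('wrist');im=save('wrist','w2.png',s=1.5)
np.savez('w2',im=im,K=c[0],d=c[1],rv=c[2],t=c[3])
print(proj('wrist',[[577,-170,94],[607,-41,74],[528,-96,63]],c)*1.5)
E
```

```text
2.275 [ 574.65164186 -165.94508671  155.39554276] [ 3.14136769e+00 -3.08300303e-04  2.87077655e+00] [-2.83758626e-01  4.02620926e-01  1.76602424e+00  2.67263225e-04
  9.73258692e-01 -1.58388922e+00]
[[377.82334804 330.6158353 ]
 [611.16154399 308.05797594]
 [483.97281311 195.7813946 ]]
```

View pics/w2.png

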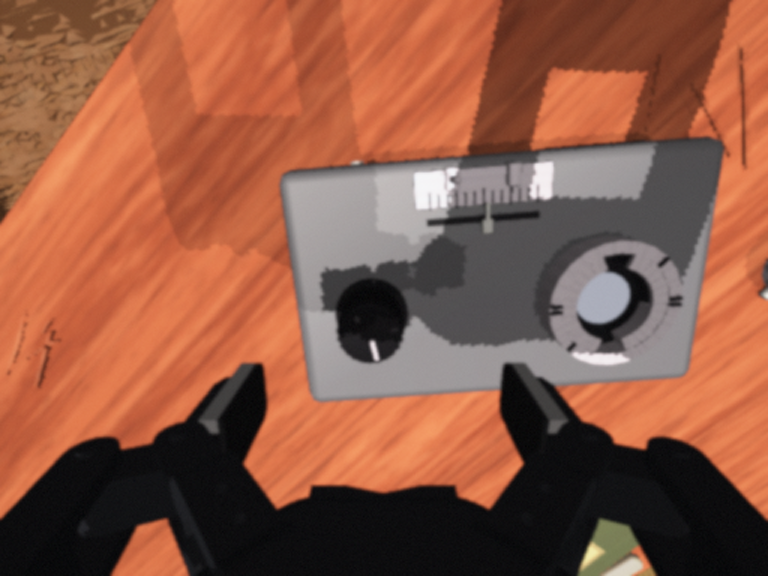

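Wrist view: the knob is centred at (372,312) and the collar at about (607,300). The pointer is at (488,218), with clip candidates at (515,175) and (450,180). Zooming in on the scale, and combining the two views for the geometry.

```bash
python3 - <<'E'
import cv2
a=cv2.imread('pics/raw_w2.png')[95:165,265:380]
a=cv2.convertScaleAbs(a,alpha=1.2,beta=10)
cv2.imwrite('pics/c2.png',cv2.resize(a,None,fx=6.8,fy=6.8,interpolation=cv2.INTER_CUBIC))
E
```

```text
(no output)
```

View pics/c2.png

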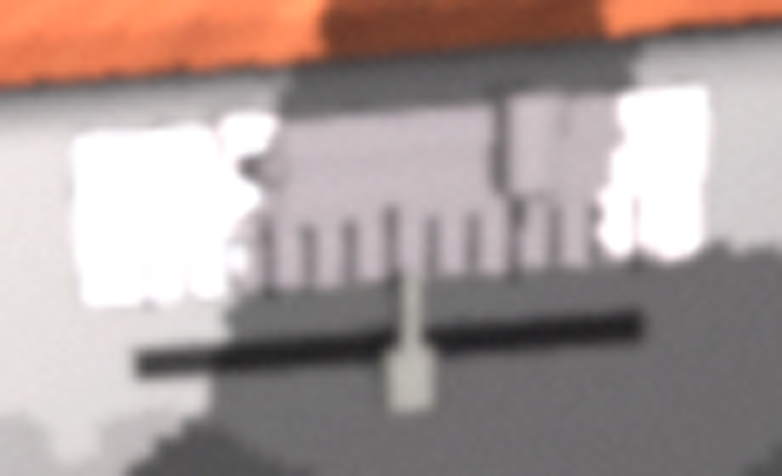

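In the crop, the pointer tip is at (410,275) and the right clip is at (530,145). The left clip near (250,165) is washed out. I'll make a montage with darker exposure, adding the top and scene crops.

```bash
python3 - <<'E'
import cv2,numpy as np
a=cv2.imread('pics/raw_w2.png')[100:150,265:375].astype(float)
a=np.clip((a-90)*1.5,0,255).astype('uint8')
b=cv2.imread('pics/raw_t1.png')[200:230,305:360].astype(float); c=cv2.imread('pics/raw_s1.png')[220:265,275:330].astype(float)
f=lambda x,w,h:cv2.resize(np.clip(x,0,255).astype('uint8'),(w,h),interpolation=cv2.INTER_CUBIC)
top=f(a,770,290)
bot=np.hstack([f((b-60)*1.2,385,300),f((c-60)*1.2,385,300)])
cv2.imwrite('pics/m1.png',np.vstack([top,bot]))
E
```

```text
(no output)
```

View pics/m1.png

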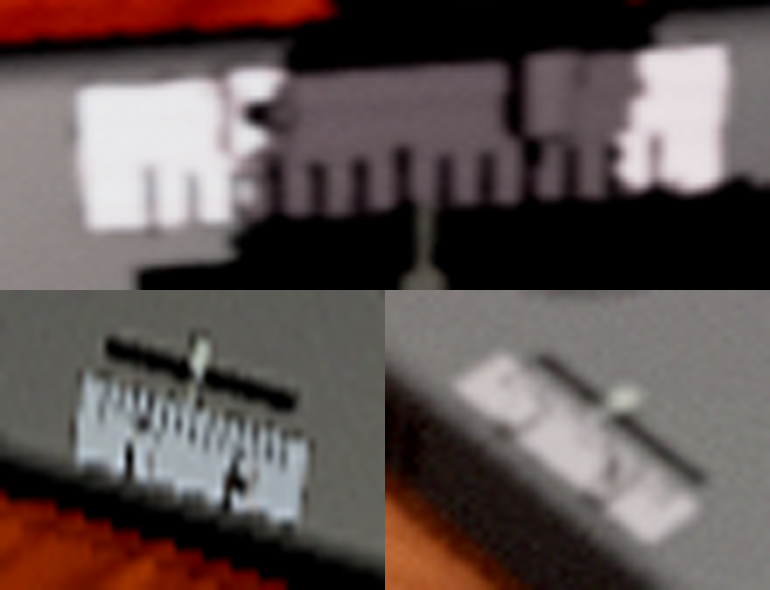

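Montage: the clip on the knob side, in the upper panel at (225–290, 70–135), has a dark upright/shadow detail in the middle; the same dark diagonal shows in the top crop at (238,478) and in the scene crop at (610,455). The other clip, upper panel (550,90), is plain. So the −y clip is probably the tall one. I'll confirm it close up from the knob before turning. Next, measuring the geometry.

```bash
python3 - <<'E'
from h import *
ct=cal('top');w=np.load('w2.npz');cw=(w['K'],w['d'],w['rv'],w['t'])
T=cv2.imread('pics/raw_t1.png');W=cv2.imread('pics/raw_w2.png')
def blob(im,box,lo,hi,big=True):
    x0,y0,x1,y1=box;g=im[y0:y1,x0:x1];g=cv2.cvtColor(g,cv2.COLOR_BGR2GRAY)
    m=((g>=lo)&(g<=hi)).astype('uint8');cs,_=cv2.findContours(m,0,1);k=max(cs,key=cv2.contourArea)
    return cv2.fitEllipse(cv2.convexHull(k)),(x0,y0)
for nm,im,c,n,box,lo,hi,z in[('collT',T,ct,'top',(290,160,330,200),165,255,77),('knobT',T,ct,'top',(352,178,382,206),0,65,86),('knobW',W,cw,'wrist',(222,180,275,245),0,45,90)]:
    e,o=blob(im,box,lo,hi);u=(e[0][0]+o[0],e[0][1]+o[1]);print(nm,u,e[1],onz(n,u,z,c).round(1))
# edges of housing top, top view: grey mask
hsv=cv2.cvtColor(T,cv2.COLOR_BGR2HSV);m=((hsv[...,1]<60)&(hsv[...,2]>60)).astype('uint8');m[:140]=0;m[245:]=0;m[:,:265]=0;m[:,400:]=0
cs,_=cv2.findContours(m,0,1);k=max(cs,key=cv2.contourArea);P=np.array([onz('top',p,60,ct)[:2] for p in k[:,0]],np.float32)
print(cv2.minAreaRect(P))
# lens candidates nearest: ring bright top of chosen
for box in[(196,188,228,218)]:
    e,o=blob(T,box,95,255);u=(e[0][0]+o[0],e[0][1]+o[1]);print('lens',u,e[1],onz('top',u,60,ct).round(1),onz('top',u,20,ct))
E
```

```text
collT (308.6974678039551, 179.01471710205078) (30.749656677246094, 31.268356323242188) [606.5 -40.   77. ]
knobT (366.10423278808594, 192.1049280166626) (18.059228897094727, 20.187498092651367) [ 577.3 -170.8   86. ]
knobW (246.97266006469727, 211.99606704711914) (47.7777099609375, 55.86289978027344) [ 570.6 -172.3   90. ]
((582.3434448242188, -95.82577514648438), (246.22747802734375, 145.954345703125), 78.95172882080078)
lens (215.54237747192383, 203.97828769683838) (33.07648849487305, 45.872215270996094) [546.5 174.6  60. ] [550.45223918 179.08637128  20.        ]
```

The geometry is consistent: the housing is centred at (582.3,-95.8) with yaw -11°. That puts the collar axis at (606,-39.5) and the knob axis at (578,-174). Descending to grip the knob.

carry_out(
  targets=[
    {"dp": [-5.4, -6.8, 15], "yaw": 0},
    {"dp": [-5.4, -6.8, 30], "yaw": 0},
    {"dp": [-5.4, -6.8, 45], "yaw": 0},
    {"dp": [-5.4, -6.8, 58], "yaw": 0},
    {"dp": [-5.4, -6.8, 70], "yaw": 0},
    {"dp": [-5.4, -6.8, 78], "yaw": 0},
    {"dp": [-5.4, -6.8, 80], "yaw": 0},
    {"dp": [-5.4, -6.8, 80], "yaw": 0},
  ],
  fingers=0.4,
  grip_force=20,
)

```text
clock: 3.32
eef_pos: [578.6, -175.1, 75.2]
tcp_rot: [-3.142, 0.0, 2.87]
contact_force: [-0.6, 0.4, -0.5]
opening: 0.697
grasp_force: 0.0
```

```bash
python3 - <<'E'
from h import *
s=r.sense();print(s['clock'],s['eef_pos'],s['contact_force'],s['qpos'])
c=cal('wrist');im=save('wrist','w3.png',(150,0,470,240),2.5)
np.savez('w3',im=im,K=c[0],d=c[1],rv=c[2],t=c[3])
E
```

```text
3.325 [ 578.62710476 -175.12760036   75.19328828] [-0.56835608  0.44620709 -0.53944483] [-2.96373944e-01  5.16713406e-01  1.79882272e+00 -7.68721245e-06
  8.25757771e-01 -1.59539213e+00]
```

View pics/w3.png

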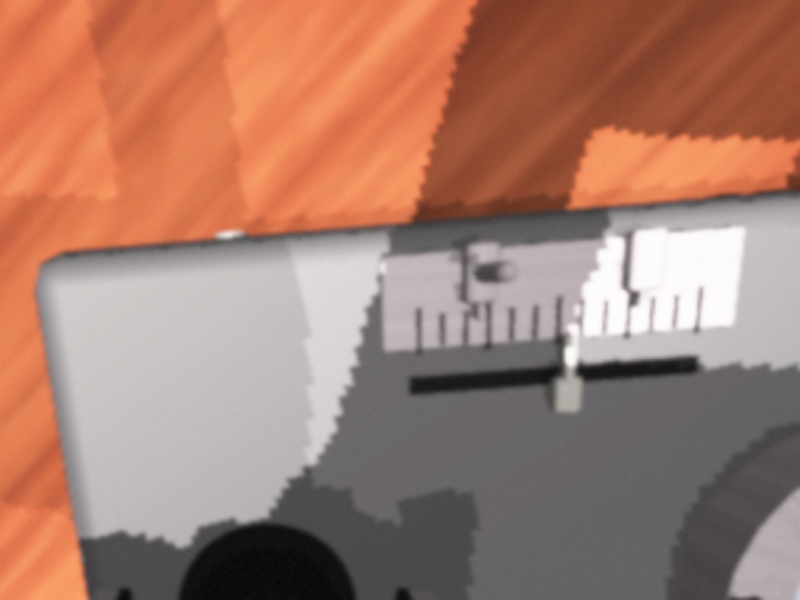

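The close-up confirms it: the left (−y) clip carries the round pin, base at (482,272) and top at (510,270). The clip at (648,262) is plain. The pointer tip is at (571,330).

```bash
cat >> h.py <<'E'
A=np.radians(-11.05)
def py(P): return (np.array(P)[:2]-[582.3,-95.8])@np.array([[np.cos(A),-np.sin(A)],[np.sin(A),np.cos(A)]])
E
python3 - <<'E'
from h import *
w=np.load('w3.npz');c=(w['K'],w['d'],w['rv'],w['t'])
q=lambda x,y,z:py(onz('wrist',(150+x/2.5,y/2.5),z,c)).round(1)
for a in[('plateL',382,300,62),('plateR',743,280,62),('clipL',465,270,62),('cliptopL',472,270,67),('cliptopR',503,262,67),('pinbase',482,272,67),('pintop',510,270,82),('tip',571,330,65),('body',567,395,65),('low L',632,262,67),('lowR',665,260,67)]:print(a,q(*a[1:]))
print(proj('wrist',[[606,-39.5,77]],c))
# plate edge profiles
g=cv2.cvtColor(w['im'],cv2.COLOR_RGB2GRAY)
print(g[108,330:360],g[105,330:360]);print(g[132,368:390],g[137,368:390])
E
```

```text
('plateL', 382, 300, 62) [-59.7 -48.4]
('plateR', 743, 280, 62) [-57.8  27.1]
('clipL', 465, 270, 62) [-64.4 -31. ]
('cliptopL', 472, 270, 67) [-64.3 -31.1]
('cliptopR', 503, 262, 67) [-65.3 -24.9]
('pinbase', 482, 272, 67) [-63.7 -29. ]
('pintop', 510, 270, 82) [-63.8 -28.7]
('tip', 571, 330, 65) [-50.7  -9.6]
('body', 567, 395, 65) [-37.   -9.7]
('low L', 632, 262, 67) [-63.3   1. ]
('lowR', 665, 260, 67) [-63.2   7.5]
[[510.10962263 241.76403084]]
[185 185 183 173 144 108 109 135 141 122  97  81  72  72  71  69  71  75
  89 111 134 148 164 173 173 169 167 172 177 179] [176 174 169 156 127  96  98 117 131 137 136 139 137 134 128 122 117 112
 107 111 121 135 147 155 163 170 176 182 183 183]
[180 178 174 154 117 102 131 159 180 213 238 247 246 225 192 228 248 251
 252 252 251 248] [107 104 101  91  72  63  67  93 135 173 202 227 230 211 200 199 199 200
 200 199 198 199]
```

The plate ends come out at y -48.4 and 27.1 (expected -48 and 28), so the measurements are sound. The pin is at -28.5 and the pointer at -9.6, so the knob needs about 1.89 rad (108°) clockwise, which is +yaw. Gripping.

carry_out(
  targets=[
    {"dp": [0, 0, 0], "yaw": 0},
    {"dp": [0, 0, 0], "yaw": 0},
    {"dp": [0, 0, 0], "yaw": 0},
    {"dp": [0, 0, 0], "yaw": 0},
    {"dp": [0, 0, 0], "yaw": 0},
    {"dp": [0, 0, 0], "yaw": 0},
    {"dp": [0, 0, 0], "yaw": 0},
    {"dp": [0, 0, 0], "yaw": 0},
  ],
  fingers=-1,
  grip_force=30,
)

```text
clock: 4.38
eef_pos: [579.0, -174.5, 75.8]
tcp_rot: [3.141, 0.001, 2.87]
contact_force: [-0.4, 6.0, 6.9]
opening: 0.396
grasp_force: 29.8
```

carry_out(
  targets=[
    {"dp": [0, 0, 0], "yaw": 10},
    {"dp": [0, 0, 0], "yaw": 20},
    {"dp": [0, 0, 0], "yaw": 30},
    {"dp": [0, 0, 0], "yaw": 40},
    {"dp": [0, 0, 0], "yaw": 50},
    {"dp": [0, 0, 0], "yaw": 60},
    {"dp": [0, 0, 0], "yaw": 70},
    {"dp": [0, 0, 0], "yaw": 80},
    {"dp": [0, 0, 0], "yaw": 90},
    {"dp": [0, 0, 0], "yaw": 100},
    {"dp": [0, 0, 0], "yaw": 108},
    {"dp": [0, 0, 0], "yaw": 108},
  ],
)

```text
clock: 5.88
eef_pos: [581.1, -173.7, 75.9]
tcp_rot: [3.138, -0.004, 0.982]
contact_force: [10.1, 10.4, -1.1]
opening: 0.398
grasp_force: 29.9
```

carry_out(
  targets=[
    {"dp": [0, 0, 0], "yaw": 0},
    {"dp": [0, 0, 0], "yaw": 0},
  ],
)

```text
clock: 6.12
eef_pos: [581.1, -173.7, 75.8]
tcp_rot: [3.138, -0.004, 0.984]
contact_force: [9.2, 10.7, -0.7]
opening: 0.397
grasp_force: 29.9
```

carry_out(
  targets=[
    {"dp": [0, 0, 0], "yaw": 0},
    {"dp": [0, 0, 0], "yaw": 0},
    {"dp": [0, 0, 0], "yaw": 0},
    {"dp": [0, 0, 0], "yaw": 0},
    {"dp": [0, 0, -20], "yaw": 0},
    {"dp": [0, 0, -50], "yaw": 0},
    {"dp": [0, 0, -80], "yaw": 0},
    {"dp": [0, 0, -80], "yaw": 0},
    {"dp": [0, 0, -80], "yaw": 0},
  ],
  fingers=0.4,
)

```text
clock: 7.25
eef_pos: [578.3, -175.1, 155.3]
tcp_rot: [3.141, -0.0, 0.985]
contact_force: [-0.5, -0.4, -0.8]
opening: 0.699
grasp_force: 0.0
```

```bash
python3 - <<'E'
from h import *
s=r.sense();print(s['clock'],s['eef_pos'],s['contact_force'],s['qpos'])
c=cal('wrist');im=r.grab_frame('wrist')
np.savez('w4',im=im,K=c[0],d=c[1],rv=c[2],t=c[3])
cv2.imwrite('pics/raw_w4.png',im[...,::-1])
for p in [[528,-117,65],[535,-96,63],[606,-39.5,77],[580,-173,94]]:print(proj('wrist',[p],c))
E
```

```text
7.25 [ 578.27232791 -175.05873298  155.34451251] [-0.52465893 -0.36647428 -0.77196043] [-2.96423457e-01  4.10855422e-01  1.75300865e+00 -3.50469022e-05
  9.77431655e-01  2.89599923e-01]
[[170.82460472 178.18804523]]
[[162.36361345 152.92425696]]
[[183.19522107  31.74984622]]
[[257.53069396 209.23057618]]
```

carry_out(
  targets=[
    {"dp": [37, -17, 0], "yaw": 0},
    {"dp": [74, -34, 0], "yaw": 0},
    {"dp": [111, -51, 0], "yaw": 0},
    {"dp": [111, -51, 0], "yaw": 0},
    {"dp": [111, -51, 0], "yaw": 0},
    {"dp": [111, -51, 0], "yaw": 0},
  ],
)

```text
clock: 8.05
eef_pos: [597.0, -55.3, 154.6]
tcp_rot: [-3.141, 0.001, 0.984]
contact_force: [-1.1, -0.2, -0.5]
opening: 0.7
grasp_force: 0.0
```

```bash
python3 - <<'E'
from h import *
s=r.sense();print(s['clock'],s['eef_pos'])
c=cal('wrist');im=r.grab_frame('wrist')
np.savez('w5',im=im,K=c[0],d=c[1],rv=c[2],t=c[3])
cv2.imwrite('pics/raw_w5.png',im[...,::-1]);print(proj('wrist',[606,-39.5,77],c))
E
```

```text
8.05 [597.00018337 -55.31490056 154.64230361]
[[255.55464266 184.53855565]]
```

carry_out(
  targets=[
    {"dp": [30, -33, 0], "yaw": 0},
    {"dp": [61, -67, 0], "yaw": 0},
    {"dp": [91, -100, 0], "yaw": 0},
    {"dp": [122, -134, 0], "yaw": 0},
    {"dp": [152, -168, 0], "yaw": 0},
    {"dp": [152, -168, 0], "yaw": 0},
    {"dp": [152, -168, 0], "yaw": 0},
    {"dp": [152, -168, 0], "yaw": 0},
  ],
)

```text
clock: 9.1
eef_pos: [541.8, 163.9, 155.0]
tcp_rot: [3.141, 0.0, 0.983]
contact_force: [0.4, 0.2, 0.4]
opening: 0.701
grasp_force: 0.0
```

```bash
python3 - <<'E'
from h import *
s=r.sense();print(s['clock'],s['eef_pos'],s['tcp_rot'],s['qpos'])
c=cal('wrist');im=r.grab_frame('wrist')
np.savez('w6',im=im,K=c[0],d=c[1],rv=c[2],t=c[3])
u=proj('wrist',[550,180,60],c)[0];print(u)
W4,W5,W6=[cv2.cvtColor(np.load(f'w{i}.npz')['im'],cv2.COLOR_RGB2BGR) for i in(4,5,6)]
u5=(270,190)
f=lambda i,x,y,w,h,s:cv2.resize(i[y:y+h,x:x+w],None,fx=s,fy=s,interpolation=cv2.INTER_CUBIC)
a=f(W4,140,120,80,100,5) #400x500
b5=np.load('w5.npz');v=proj('wrist',[606,-39.5,77],(b5['K'],b5['d'],b5['rv'],b5['t']))[0].astype(int)
x,y=v-64;b=f(W5,x,y,128,96,3.125)[:250,:400]
x2,y2=int(u[0])-64,int(u[1])-48;x2=max(x2,0);y2=max(y2,0)
d=f(W6,x2,y2,128,80,3.125)[:250,:400]
print((x,y),(x2,y2),a.shape,b.shape,d.shape)
cv2.imwrite('pics/m2.png',np.hstack([a,np.vstack([b,d])]))
E
```

```text
9.1 [541.79515157 163.88521918 155.0076131 ] [3.14142343e+00 1.69982794e-04 9.83383982e-01] [ 2.91226764e-01  3.58131138e-01  1.83682962e+00 -2.94239502e-04
  9.46654778e-01  8.78811051e-01]
[254.4800581  179.82649509]
(np.int64(191), np.int64(120)) (190, 131) (500, 400, 3) (250, 400, 3) (250, 400, 3)
```

View pics/m2.png

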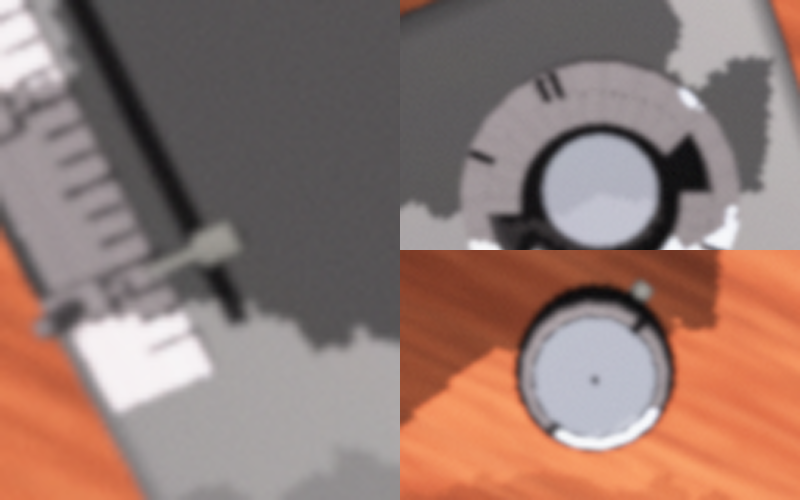

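Montage, left: the pointer bar runs from (220,243) to its tip near (150,275) and lines up with the pinned clip (pin top (45,325), base about (95,298)). Upper right: collar centred at about (600,190), slots at (690,165) and (513,228). Lower right: lens top centred at (597,378), ticks at (641,322) and (553,430), pin end at (641,291). Putting numbers to these.

```bash
python3 - <<'E'
from h import *
L=lambda i:(lambda w:(w['im'],(w['K'],w['d'],w['rv'],w['t'])))(np.load(f'w{i}.npz'))
im,c=L(4);q=lambda x,y,z:py(onz('wrist',(140+x/5,120+y/5),z,c)).round(1)
for a in[('body',218,243,67),('tip',150,275,65),('pintop',47,324,82),('pinbase',95,298,67)]:print(a,q(*a[1:]))
im,c=L(6);cc=lambda x,y,z:onz('wrist',(190+(x-400)/3.125,131+(y-250)/3.125),z,c)
a,b=cc(641,322,60),cc(553,430,60);d=(a-b)[:2]
print('lens ticks mid',(a+b)/2,np.linalg.norm(d),np.degrees(np.arctan2(d[1],d[0])))
g=cv2.cvtColor(im,cv2.COLOR_RGB2HSV);x0,y0=190,131;s=g[y0:y0+80,x0:x0+128]
m=(s[...,1]<70).astype('uint8');m|=(s[...,2]<50).astype('uint8')
cs,_=cv2.findContours(m,0,1);k=max(cs,key=cv2.contourArea);print(cv2.contourArea(k))
rgb=im[y0:y0+80,x0:x0+128].astype(int);gl=((rgb[...,2]>rgb[...,0]+5)&(rgb.sum(2)>400)).astype('uint8')
cs,_=cv2.findContours(gl,0,1);k=max(cs,key=cv2.contourArea);e=cv2.fitEllipse(cv2.convexHull(k));print('glass',e,[onz('wrist',(e[0][0]+x0,e[0][1]+y0),z,c).round(1) for z in(56,60)])
im,c=L(5);x0,y0=191,120;g5=cv2.cvtColor(im,cv2.COLOR_RGB2GRAY)
sub=im[100:240,170:330].astype(int);gl=((sub[...,2]>sub[...,0]+5)&(sub.sum(2)>400)).astype('uint8')
cs,_=cv2.findContours(gl,0,1);k=max(cs,key=cv2.contourArea);e=cv2.fitEllipse(cv2.convexHull(k));print('floor disc',e,onz('wrist',(e[0][0]+170,e[0][1]+100),63,c).round(1))
# ring outer: edge points along rays from montage reading
c5=lambda x,y,z:onz('wrist',(191+(x-400)/3.125,120+y/3.125),z,c)
P=[c5(461,190,77),c5(740,190,77),c5(600,59,77),c5(492,112,77),c5(705,109,77)]
A_=np.array([[2*p[0],2*p[1],1] for p in P]);bb=np.array([p[0]**2+p[1]**2 for p in P]);s=np.linalg.lstsq(A_,bb,rcond=None)[0]
print('ring',s[:2],np.sqrt(s[2]+s[0]**2+s[1]**2))
S1,S2=c5(710,178,77),c5(683,137,77);print('slot dir',(S1+S2)/2)
r1,r2=c5(545,88,77),c5(556,85,77);print('lock',(r1+r2)/2,'half',c5(481,157,77))
E
```

```text
('body', 218, 243, 67) [-34.6 -27.8]
('tip', 150, 275, 65) [-48.6 -28.5]
('pintop', 47, 324, 82) [-61.  -27.9]
('pinbase', 95, 298, 67) [-58.3 -28.3]
lens ticks mid [552.81674842 186.91083913  60.        ] 39.27813217313134 17.56354633586763
1962.0
glass ((62.3694953918457, 41.01399230957031), (38.88654708862305, 41.66259002685547), 116.995849609375) [array([551.9, 186.2,  56. ]), array([552.3, 186.8,  60. ])]
floor disc ((84.7394790649414, 80.73485565185547), (35.339393615722656, 35.97698974609375), 95.07630920410156) [605.3 -39.3  63. ]
ring [605.62096241 -39.37376178] 36.332375537335075
slot dir [632.78831644 -43.27239418  77.        ]
lock [611.79448311  -7.53649082  77.        ] half [586.70527056 -12.42940006  77.        ]
```

The pointer sits within 0.5 mm of the pin. The collar axis is at (605.5,-39.4), the slots lie along -11°, and the lens is at (552.6,186.8) with its pins along 17.6°. Picking up the lens.

carry_out(
  targets=[
    {"dp": [25, -3.7, 10], "yaw": 0},
    {"dp": [25, -3.7, 30], "yaw": 0},
    {"dp": [25, -3.7, 50], "yaw": 0},
    {"dp": [25, -3.7, 70], "yaw": 0},
    {"dp": [25, -3.7, 88], "yaw": 0},
    {"dp": [25, -3.7, 104], "yaw": 0},
    {"dp": [25, -3.7, 116], "yaw": 0},
    {"dp": [25, -3.7, 124], "yaw": 0},
    {"dp": [25, -3.7, 124], "yaw": 0},
    {"dp": [25, -3.7, 124], "yaw": 0},
  ],
)

```text
clock: 10.4
eef_pos: [552.5, 188.1, 31.5]
tcp_rot: [3.141, -0.001, 0.985]
contact_force: [0.9, 0.1, 0.4]
opening: 0.703
grasp_force: 0.0
```

carry_out(
  targets=[
    {"dp": [0, 0, 0], "yaw": 0},
    {"dp": [0, 0, 0], "yaw": 0},
    {"dp": [0, 0, 0], "yaw": 0},
    {"dp": [0, 0, 0], "yaw": 0},
    {"dp": [0, 0, 0], "yaw": 0},
    {"dp": [0, 0, 0], "yaw": 0},
    {"dp": [0, 0, 0], "yaw": 0},
  ],
  fingers=-1,
  grip_force=50,
)

```text
clock: 11.28
eef_pos: [552.8, 188.2, 31.9]
tcp_rot: [3.141, -0.001, 0.985]
contact_force: [-0.0, -1.1, 6.2]
opening: 0.527
grasp_force: 50.8
```

carry_out(
  targets=[
    {"dp": [0, 0, -15], "yaw": 0},
    {"dp": [0, 0, -40], "yaw": 0},
    {"dp": [0, 0, -70], "yaw": 0},
    {"dp": [0, 0, -100], "yaw": 9},
    {"dp": [0, 0, -110], "yaw": 18},
    {"dp": [0, 0, -110], "yaw": 28.6},
    {"dp": [0, 0, -110], "yaw": 28.6},
    {"dp": [0, 0, -110], "yaw": 28.6},
  ],
)

```text
clock: 12.28
eef_pos: [552.0, 188.0, 141.2]
tcp_rot: [-3.142, 0.0, 0.49]
contact_force: [-0.8, 0.3, -2.9]
opening: 0.524
grasp_force: 51.3
```

carry_out(
  targets=[
    {"dp": [-8, 30, 0], "yaw": 0},
    {"dp": [-16, 60, 0], "yaw": 0},
    {"dp": [-24, 92, 0], "yaw": 0},
    {"dp": [-32, 124, 0], "yaw": 0},
    {"dp": [-40, 154, 0], "yaw": 0},
    {"dp": [-48, 184, 0], "yaw": 0},
    {"dp": [-54, 208, 0], "yaw": 0},
    {"dp": [-58.8, 225.8, 0], "yaw": 0},
    {"dp": [-58.8, 225.8, 0], "yaw": 0},
    {"dp": [-58.8, 225.8, 0], "yaw": 0},
    {"dp": [-58.8, 225.8, 0], "yaw": 0},
  ],
)

```text
clock: 13.65
eef_pos: [605.4, -38.3, 141.0]
tcp_rot: [-3.141, 0.0, 0.487]
contact_force: [-0.1, 0.4, -2.1]
opening: 0.526
grasp_force: 51.6
```

```bash
python3 - <<'E'
from h import *
s=r.sense();print(s['clock'],s['eef_pos'],s['tcp_rot'],s['contact_force'])
c=cal('wrist');im=save('wrist','w7.png',(150,140,410,335),3)
np.savez('w7',im=im,K=c[0],d=c[1],rv=c[2],t=c[3])
B=s['eef_pos'][2]-31.9;print('bottom',B)
a=np.radians(-10.8);ctr=np.array([605.5,-39.4])
for nm,p in[('pin+',[*(ctr+27*np.array([np.cos(a),np.sin(a)])),B+4.5]),('pin-',[*(ctr-27*np.array([np.cos(a),np.sin(a)])),B+4.5]),('socket',[605.5,-39.4,63]),('lens top',[605.5,-39.4,B+60])]:print(nm,(proj('wrist',p,c)[0]-[150,140])*3)
E
```

```text
13.65 [605.35441006 -38.30829273 140.99728098] [-3.14127241e+00  1.59384859e-04  4.86797777e-01] [-0.06930052  0.37336011 -2.10639273]
bottom 109.09728097697123
pin+ [403.83394887 179.01202685]
pin- [248.53432538 356.5298243 ]
socket [321.64277617 195.71421644]
lens top [327.1324769  422.32400963]
```

View pics/w7.png

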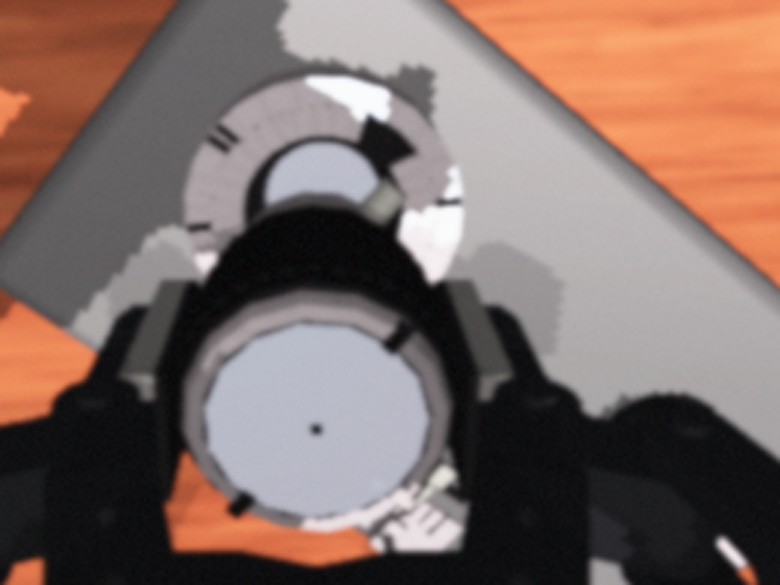

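The lens is upright in the jaws with ticks at (398,336) and (241,503), top dot at (316,429) and pin end tip near (391,189). It points to the slot at (385,140), slightly off to one side. Computing the offset.

```bash
python3 - <<'E'
from h import *
w=np.load('w7.npz');c=(w['K'],w['d'],w['rv'],w['t']);im=w['im']
q=lambda x,y,z:onz('wrist',(150+x/3,140+y/3),z,c)[:2]
B=109.1
a,b=q(398,336,B+60),q(241,503,B+60);print('ticks',(a+b)/2,np.linalg.norm(a-b),np.degrees(np.arctan2(*(a-b)[::-1])))
print('dot56,60',q(316,429,B+56),q(316,429,B+60))
p=q(391,189,B+4.5);an=np.radians(-11);print('pin tip',p,'-> centre',p-27*np.array([np.cos(an),np.sin(an)]))
sub=im[230:330,200:310].astype(int);gl=((sub[...,2]>sub[...,0]+5)&(sub.sum(2)>400)).astype('uint8')
cs,_=cv2.findContours(gl,0,1);k=max(cs,key=cv2.contourArea);e=cv2.fitEllipse(cv2.convexHull(k));print('glass',e,onz('wrist',(e[0][0]+200,e[0][1]+230),B+60,c))
# collar ring from this view: edge points
P=[q(184,190,77),q(464,190,77),q(322,73,77),q(208,125,77),q(432,118,77)]
A_=np.array([[2*p[0],2*p[1],1] for p in P]);bb=np.array([p@p for p in P]);s=np.linalg.lstsq(A_,bb,rcond=None)[0];print('ring',s[:2],np.sqrt(s[2]+s[0]**2+s[1]**2))
print('fingers L/R inner mid',(q(200,290,B+42)+q(440,290,B+42))/2)
E
```

```text
ticks [604.74620124 -38.01299047] 37.78445493252494 -11.168917585499493
dot56,60 [601.19351447 -39.77223919] [603.66971407 -38.45514814]
pin tip [628.82368934 -43.15958662] -> centre [602.31975538 -38.00774375]
glass ((54.810306549072266, 49.49160385131836), (64.29608917236328, 74.33927154541016), 89.42691802978516) [605.19590509 -37.37701038 169.1       ]
ring [606.0442095  -39.51814934] 37.02573396562176
fingers L/R inner mid [616.88346319 -32.23986805]
```

Lens angle -11.2° is good. Nudging the lens about 1.6 mm along tool y, then lowering into the mouth.

carry_out(
  targets=[
    {"dp": [0.4, 1.6, 6], "yaw": 0},
    {"dp": [0.4, 1.6, 13], "yaw": 0},
    {"dp": [0.4, 1.6, 20], "yaw": 0},
    {"dp": [0.4, 1.6, 25], "yaw": 0},
    {"dp": [0.4, 1.6, 28], "yaw": 0},
    {"dp": [0.4, 1.6, 31], "yaw": 0},
    {"dp": [0.4, 1.6, 34], "yaw": 0},
    {"dp": [0.4, 1.6, 36], "yaw": 0},
    {"dp": [0.4, 1.6, 36], "yaw": 0},
  ],
)

```text
clock: 14.82
eef_pos: [606.6, -40.3, 105.0]
tcp_rot: [-3.142, 0.0, 0.486]
contact_force: [0.4, 0.2, -1.6]
opening: 0.523
grasp_force: 51.6
```

It has entered freely. Lowering on to the floor.

carry_out(
  targets=[
    {"dp": [0, 0, 3], "yaw": 0},
    {"dp": [0, 0, 6], "yaw": 0},
    {"dp": [0, 0, 8], "yaw": 0},
    {"dp": [0, 0, 9.5], "yaw": 0},
    {"dp": [0, 0, 10.5], "yaw": 0},
    {"dp": [0, 0, 10.5], "yaw": 0},
    {"dp": [0, 0, 10.5], "yaw": 0},
  ],
)

```text
clock: 15.7
eef_pos: [606.6, -40.3, 94.9]
tcp_rot: [-3.142, -0.0, 0.486]
contact_force: [-3.2, 0.1, 5.7]
opening: 0.524
grasp_force: 52.1
```

It is on the floor: height 63.0, about 7 N of push. Twisting 45° clockwise.

carry_out(
  targets=[
    {"dp": [0, 0, 0], "yaw": 0},
    {"dp": [0, 0, 0], "yaw": 0},
    {"dp": [0, 0, 0], "yaw": 6},
    {"dp": [0, 0, 0], "yaw": 13},
    {"dp": [0, 0, 0], "yaw": 20},
    {"dp": [0, 0, 0], "yaw": 27},
    {"dp": [0, 0, 0], "yaw": 34},
    {"dp": [0, 0, 0], "yaw": 40},
    {"dp": [0, 0, 0], "yaw": 45},
    {"dp": [0, 0, 0], "yaw": 45},
    {"dp": [0, 0, 0], "yaw": 45},
    {"dp": [0, 0, 0], "yaw": 45},
  ],
)

```text
clock: 17.2
eef_pos: [607.3, -40.4, 94.9]
tcp_rot: [-3.141, -0.001, -0.299]
contact_force: [1.8, 0.6, 5.4]
opening: 0.521
grasp_force: 52.0
```

carry_out(
  targets=[
    {"dp": [0, 0, 0], "yaw": 0},
    {"dp": [0, 0, 0], "yaw": 0},
    {"dp": [0, 0, 0], "yaw": 0},
  ],
)

```text
clock: 17.58
eef_pos: [607.4, -40.4, 95.0]
tcp_rot: [-3.141, -0.001, -0.299]
contact_force: [2.1, -1.2, 5.7]
opening: 0.529
grasp_force: 52.0
```

```bash
python3 - <<'E'
from h import *
s=r.sense();print(s['clock'],s['eef_pos'],s['tcp_rot'],s['contact_force'],s['wrist_torque'],s['grasp_force'])
c=cal('wrist');im=save('wrist','w8.png',(130,100,390,295),3)
np.savez('w8',im=im,K=c[0],d=c[1],rv=c[2],t=c[3])
for p in[[605.5,-39.4,123],[605.5,-39.4,77]]:print((proj('wrist',p,c)[0]-[130,100])*3)
E
```

```text
17.575 [607.37359137 -40.38889405  94.96892713] [-3.14128158e+00 -1.47458991e-03 -2.98952644e-01] [ 2.05686486 -1.21342048  5.65554827] [ 0.01942455 -0.25235255  0.05369003] 51.97408854961395
[366.70113648 551.4974472 ]
[369.07538213 417.3944021 ]
```

View pics/w8.png

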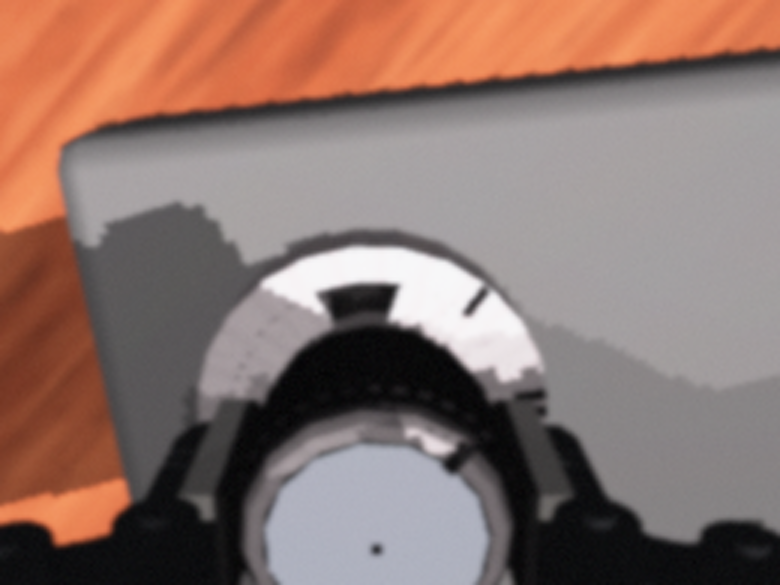

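The collar slot at (360,300) is empty, and the lens tick at (458,458) points along the half-way rib at (477,300). The lens is seated, about 45° round and still gripped. Handing in.

```bash
python3 -c "
from rig import r
print(r.sign_off())"
```

```text
the job is handed in; nothing more can be done
None
```

The job is handed in at about 18 s on the robot's clock, with no verdict returned: the pointer measured within about 0.5 mm of the tall clip, and the lens is on the collar floor, turned about 45° to the half-way rib and still gripped at about 52 N.

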